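Hold the cabinet flap open at the inspection mark

ROBOT

A 6-joint arm with a two-finger parallel gripper is mounted at the origin on the work surface. World frame = base frame: x ahead of the robot, y to its left, z up, the work surface at z = 0. Lengths are in m, angles in rad, forces in N, time in s.
With the tool pointing down it reaches from about 0.3 to 0.875 m from the base axis. Payload 6.4 kg.
Tool frame: the origin (TCP) lies midway between the tips of the shut fingers; the grasp point (between the pads) lies 19 mm behind it (ctrl.tcp_to_grasp is the distance from the TCP to the grasp point, in m); z points along the fingers, y is the direction in which the jaws open and shut (so a half turn about z gives the same grasp; the last joint's range is limited). The gripper opens to 85 mm and grips with 20 to 120 N. Pads are 22 mm wide; open, the fingers measure 114 mm over their backs; the gripper's body (76 mm by 85 mm) begins 54 mm behind the grasp point. The pads swing forward as they close: fully open they stand 13 mm farther back than shut.
Start: joints at [-1.344, 0.181, 1.607, -0, 1.354, -0.206], TCP at [0.241, -0.522, 0.203] pointing down, gripper open.
Joint ranges: [-2.99, 2.99], [-0.89, 2.07], [0.3, 2.58], [-1.14, 4.28], [0, 2.63], [-3.12, 3.12]. Speed limits (rad/s): [2.57, 2.57, 3.01, 3.14, 3.14, 3.14].

INTERFACE

Orientations are given as a unit quaternion [w, x, y, z].
In Python, from bench import monitor, imaging, order, spotter, ctrl gives the robot as it stands.
- The arm moves only by the shell command python3 -m pendant 'ROWS'. ROWS is JSON, a list that holds one entry, the list of rows, each a list of 5 numbers: the shift along the world's x, y, z in mm, then the turn about the world's z in degrees, then the finger opening in mm, from 0 to 85.4. A call has 1 to 8 rows; each row shifts and turns the commanded pose from where the row before left it; what a row does not reach is not made up. A row lasts 1/8 s, in which the tool goes at most 62.5 mm and 10.7 degrees, less where a joint would pass 70% of its speed; a pose out of reach is approached as far as the arm can. A call with a gripper value outside its range is refused whole. The fingers move at their own pace and stop on an object; the grip force is fixed at half the most. Time passes only in rows, so rows that do not move let the fingers close. It gives the time, the measured TCP pose, the force and the opening at its end, in the units of the state.
- monitor.get_obs(): the state, without advancing time (a new reading comes with each control period).
- imaging.camera(name): name is "scene" or "top" or "wrist"; returns a dict with "img" (480x640x3 uint8, red, green, blue), "vfov" (degrees; the focal length in pixels is half the picture's height over the tangent of half this angle, whatever the lens; pixels are square), "cx", "cy" (the principal point, pixels), "origin" and "orientation" of the camera in the world. Camera axes: x right, y down, z forward; pixel columns grow to the right and rows downward; lengths in m; the calibration is good to about 2 mm. A picture is of the moment at which its call begins. There is no depth.
- order.hand_in(): hands the job in, once; it reports no verdict.
Trained networks look in the newest picture that a camera, given by its name, has taken for a name from the list of things; names that differ only in an ending like _2 or _b are one class to them, and where a whole thing is asked for, a point or a joint stands for the part that bears it (a point fixed in the world has none). Each returns a list of dicts, best first, with "confidence" (0 to 1); they miss things now and then, are a little off and sometimes report something else, mostly with a low value. They report only what shows in the picture. A call takes as long as a camera call.
- spotter.recognise(camera, thing): "at" ([x, y, z] in m, in the coordinates of the camera as it stood for that picture, good to about 4 mm: the middle of the surface that is visible of it).
- spotter.tip_of(camera, thing): "at" ([x, y, z] in m, in the coordinates of the camera as it stood for that picture, good to about 4 mm: a listed point, or the origin of a listed thing).
The state is a dict: "time_s": time; "q": joint angles; "dq": joint speeds; "joint_efforts": joint torques, N m; "eef_pos": TCP position; "eef_rot": TCP orientation; "wrist_force": force on the tool from outside, world axes, zero at the start; "torque": the same for the moment, N m; "opening": opening from 0.0 (shut) to 1.0 (fully open).
Only numpy, scipy, OpenCV 4.12 (cv2) and the standard library are available. Lean on these libraries where they do the work, as an engineer would, in place of code of your own. Each camera call takes 0.05 s, during which the arm holds its last target. There are 200 camera calls.

TASK

One bay of the small clear bench cabinet holds the amber bottle, and it needs inspecting. Swing up the clear flap over that bay by its blue bar until the flap is in line with the red pointer on that side of the cabinet, and finish while still holding it there in the gripper: it falls shut if let go. Leave the other flap shut, the pointers as they are set, and the bottles and the other things on the bench where they stand.

Things in the scene. Friction and masses are not known exactly. Their poses are not given: they have to be found in the camera images.
- cabinet: Fixed two-bay bench cabinet with clear front and back walls and grey side walls and divider: 140 deep (its x) x 400 wide (its y) x 125 high. Origin at the centre of its underside; x points to the back (hinge side), y to its left bay. Bays are centred 100 mm either side of the origin along y. It stands turned by up to 0.25 rad, and its place varies.
- flap_left: Clear flap over the left bay, 186 mm wide, 5 thick, 0.25 to 0.5 kg. Origin on its hinge line (the cabinet's far top edge, along cabinet y, 125 above the bench), mid-bay. Flap and bar extend along its own -x; z is its normal, up when shut. Opens about +y, front edge rising, 0 (shut, level) to 1.25 rad. Free hinge: it falls shut when let go.
- flap_right: Clear flap over the right bay, 186 mm wide, 5 thick, 0.25 to 0.5 kg. Origin on its hinge line (the cabinet's far top edge, along cabinet y, 125 above the bench), mid-bay. Flap and bar extend along its own -x; z is its normal, up when shut. Opens about +y, front edge rising, 0 (shut, level) to 1.25 rad. Free hinge: it falls shut when let go.
- bar_left (a point): Middle of the left flap's blue round pull bar: 12 mm thick, 140 long, along the flap's y, 192 from the hinge line in the flap's plane. 8 mm arms hold it 66 either side; between them 46 is free between bar and flap edge, and nothing lies under it. It can turn between the fingers as the flap swings, so a gripper may stay pointing down. Axes as the flap's.
- bar_right (a point): Middle of the right flap's blue round pull bar: 12 mm thick, 140 long, along the flap's y, 192 from the hinge line in the flap's plane. 8 mm arms hold it 66 either side; between them 46 is free between bar and flap edge, and nothing lies under it. It can turn between the fingers as the flap swings, so a gripper may stay pointing down. Axes as the flap's.
- tip_left (a point): Free tip of the red pointer for the left flap: an arm 9 mm high on the cabinet's left outer side, over a white quadrant, turning on the flap's hinge line, 126 from this tip. The arm runs from the hinge along this point's own -x. Set 0.5 to 0.95 rad up from level; it stays there. The flap is at the mark when its x axis is parallel to this one's.
- tip_right (a point): Free tip of the red pointer for the right flap: an arm 9 mm high on the cabinet's right outer side, over a white quadrant, turning on the flap's hinge line, 126 from this tip. The arm runs from the hinge along this point's own -x. Set 0.5 to 0.95 rad up from level; it stays there. The flap is at the mark when its x axis is parallel to this one's.
- amber: Amber glass bottle with black cap and paper label, 56 diameter x 95 high, standing loose on the floor of one bay (left, towards the cabinet's +y, or right) under the shut flap. Origin at the centre of its underside.
- white: White plastic bottle with blue cap, 56 diameter x 95 high, standing loose in the other bay. Origin at the centre of its underside.
- tall_bottle: Bystander: tall white bottle, 64 diameter x 160 high, on the bench to the left of the cabinet. Origin at the centre of its underside.
- tub: Bystander: white jar with red label, 64 diameter x 60 high, on the bench to the right of the cabinet. Origin at the centre of its underside.
- spatula: Bystander: spatula, 150 long, lying on the bench to the right of the cabinet, nearer the robot. Origin under its middle.

How it is judged:
By the outcome, as a careful person would: the job done as asked, in the order asked, and still so for the second after the job is handed in, while the arm keeps its last pose, push and grip.
It also fails if it takes over 35 s, if anything falls off the work surface, if the arm or the gripper's body presses on something with over 40 N, if the wrist force passes 120 N, or if a joint passes its speed limit or range.

## Working session

There is one attempt and no reset: what is moved stays moved. The work goes in short steps, Python scripts to look and compute and a shell command to move; the robot and the scene stay as the last step left them, time stands still between calls to the robot, and variables do not carry over. Pictures are saved under pics/ and viewed, about 8 in all and at most 12, crops included, and the job is handed in when it is done.

```bash
mkdir -p pics
cat > h.py <<'E'
import numpy as np,cv2
from scipy.spatial.transform import Rotation as R
from bench import monitor,imaging,order,spotter,ctrl
def rot(c): 
    o=np.array(c["orientation"],float)
    return o if o.shape==(3,3) else R.from_quat(o[[1,2,3,0]]).as_matrix()
def look(n,things,kind="tip_of"):
    c=imaging.camera(n);out={}
    for t in things:
        for d in getattr(spotter,kind)(n,t)[:2]:
            p=rot(c)@np.array(d["at"])+np.array(c["origin"])
            a=d["at"];f=240/np.tan(np.radians(c["vfov"]/2))
            out.setdefault(t,[]).append(p)
            print(n,kind,t,p.round(4),"conf",round(d["confidence"],2),"px",round(c["cx"]+f*a[0]/a[2]),round(c["cy"]+f*a[1]/a[2]))
    return c,out
def save(c,name): cv2.imwrite("pics/"+name,c["img"][:,:,::-1])
E
python3 - <<'E'
from h import *
T=["cabinet","bar_left","bar_right","tip_left","tip_right","amber","white","flap_left","flap_right"]
for n in ("scene","top"):
    c,_=look(n,T); save(c,n+".png")
    print(n,np.round(c["origin"],3),rot(c).round(2).tolist(),c["vfov"])
    look(n,["amber","white"],"recognise")
print(monitor.get_obs())
E
```

```text
scene tip_of cabinet [ 0.6362 -0.0522 -0.0007] conf 0.83 px 315 277
scene tip_of bar_left [0.4918 0.0103 0.1271] conf 0.64 px 287 209
scene tip_of bar_left [ 0.7236 -0.1357  0.1295] conf 0.62 px 324 292
scene tip_of bar_right [ 0.5387 -0.1821  0.1282] conf 0.89 px 253 266
scene tip_of bar_right [ 0.6451 -0.4274  0.0014] conf 0.27 px 225 386
scene tip_of tip_left [0.561  0.1475 0.2137] conf 0.67 px 338 169
scene tip_of tip_right [ 0.6669 -0.2684  0.2181] conf 0.66 px 268 302
scene tip_of tip_right [0.4891 0.0132 0.1251] conf 0.57 px 287 209
scene tip_of white [ 0.6471 -0.4268  0.0023] conf 0.5 px 225 386
scene tip_of white [ 0.7229 -0.1371  0.1268] conf 0.35 px 323 293
scene tip_of flap_left [ 0.6451 -0.4262  0.0041] conf 0.65 px 225 385
scene tip_of flap_left [0.6778 0.0628 0.1237] conf 0.58 px 354 231
scene tip_of flap_right [ 0.7256 -0.1356  0.1295] conf 0.72 px 325 293
scene [ 1.036 -0.615  1.168] [[0.8, 0.5, -0.33], [0.6, -0.65, 0.47], [0.02, -0.58, -0.82]] 52.3539086704961
top tip_of cabinet [ 6.332e-01 -5.470e-02  5.000e-04] conf 0.69 px 341 237
top tip_of cabinet [0.6772 0.060
[... 790 characters left out ...]
002
{'time_s': 1.3, 'q': array([-1.34429217e+00,  1.80781092e-01,  1.60698844e+00, -4.29636004e-06,
        1.35381125e+00, -2.06269729e-01]), 'dq': array([ 2.15070217e-03, -6.24500183e-04,  7.38083936e-04,  2.12593112e-05,
        3.50659681e-04,  3.39129803e-04]), 'joint_efforts': array([-1.52105436e-03, -4.44846761e+01, -3.51679516e+01, -4.43466824e-04,
        5.88170697e-04,  3.37150868e-05]), 'eef_pos': array([ 0.24118401, -0.52199215,  0.2035047 ]), 'eef_rot': array([ 5.95953086e-06,  9.76679455e-01,  2.14702683e-01, -2.03762147e-06]), 'wrist_force': array([ 0.26881865, -0.5407333 ,  0.33049589]), 'torque': array([ 0.0512276 , -0.01367603, -0.01342468]), 'opening': 1.0007190931155017}
```

View pictures.

View pics/scene.png

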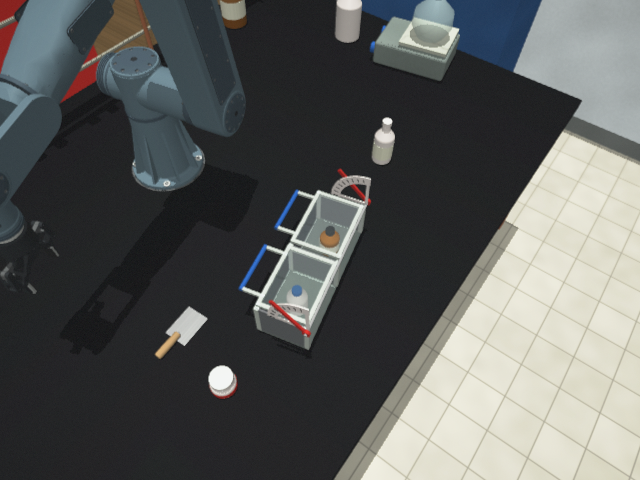

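View pics/top.png

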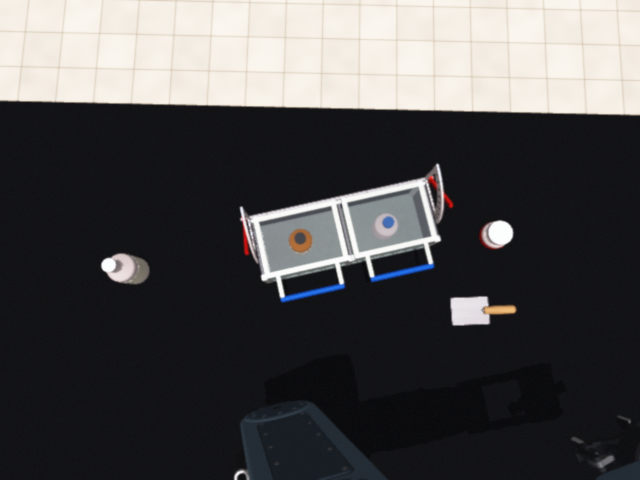

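```bash
cat > fit.py <<'E'
from h import *
from scipy.optimize import least_squares
def proj(c,P):
    p=(np.atleast_2d(P)-np.array(c["origin"]))@rot(c); f=240/np.tan(np.radians(c["vfov"]/2))
    return p[:,:2]/p[:,2:]*f+[c["cx"],c["cy"]]
def mask(c,ch,guess,rad=40):
    h=cv2.cvtColor(c["img"],cv2.COLOR_RGB2HSV)
    m=cv2.inRange(h,(105,130,60),(125,255,255)) if ch=="b" else cv2.inRange(h,(0,150,60),(6,255,255))|cv2.inRange(h,(174,150,60),(180,255,255))
    y,x=np.nonzero(m);P=np.c_[x,y].astype(float)
    return P[np.hypot(*(P-guess).T)<rad]
def cab(v,L):  # cabinet frame -> world
    x,y,w=v[:3];C,S=np.cos(w),np.sin(w);L=np.atleast_2d(L)
    return np.c_[x+C*L[:,0]-S*L[:,1],y+S*L[:,0]+C*L[:,1],L[:,2]]
def arm(s,th,r,lat=.210): return [.07-r*np.cos(th),s*lat,.125+r*np.sin(th)]
if __name__=="__main__":
    import pickle
    cs={n:imaging.camera(n) for n in("scene","top")}; pickle.dump(cs,open("c0.pkl","wb"))
    v0=np.array([.635,-.0535,.235,.78,.78]); obs=[]
    for n,c in cs.items():
        for s in(1,-1):
            B=mask(c,"b",proj(c,cab(v0,[.07-.192,s*.1,.125]))[0])
            A=mask(c,"r",proj(c,cab(v0,arm(s,.78,.08)))[0])
            vx,vy,x0,y0=cv2.fitLine(A.astype(np.float32),cv2.DIST_HUBER,0,.01,.01).ravel()
            obs.append((c,s,cv2.minAreaRect(B.astype(np.float32))[0],A)); print(n,s,len(B),len(A),obs[-1][2],A.min(0),A.max(0))
    def res(v):
        r=[]
        for c,s,b,A in obs:
            r+=list(proj(c,cab(v,[.07-.192,s*.1,.125]))[0]-b)
            th=v[3] if s>0 else v[4]
            q=proj(c,cab(v,[arm(s,th,.126,v[5]),arm(s,th,.03,v[5])])); d=(q[0]-q[1])/np.hypot(*(q[0]-q[1]))
            k=(A-q[1])@d
            r+=[3*np.mean((A-q[1])@[-d[1],d[0]]), 2*np.mean(k*((A-q[1])@[-d[1],d[0]]))/10, k.max()-(q[0]-q[1])@d]
        return r
    v0=np.r_[v0,.21]
    for loss in("linear","soft_l1"):
        f=least_squares(res,v0,loss=loss); print(loss,f.x.round(4)); 
    print(np.round(res(f.x),1).reshape(-1,5))
    v=f.x; print("bar left",cab(v,[.07-.192,.1,.125]).round(4),"hinge",cab(v,[.07,.1,.125]).round(4))
    np.save("v.npy",v)
E
python3 fit.py
```

```text
scene 1 218 134 (286.2176208496094, 209.12693786621094) [338. 169.] [370. 204.]
scene -1 270 178 (252.70956420898438, 266.91082763671875) [269. 300.] [310. 336.]
top 1 446 115 (312.3171081542969, 292.1923522949219) [242. 224.] [249. 255.]
top -1 436 138 (401.9803771972656, 271.91357421875) [429. 176.] [453. 207.]
linear [ 0.6323 -0.0551  0.2481  0.7792  0.8311  0.2134]
soft_l1 [ 0.6324 -0.0551  0.2495  0.7807  0.8316  0.2134]
[[ 0.2  0.1  1.1  0.3  0.4]
 [ 0.7 -0.   0.7  0.1  1.4]
 [ 0.2  0.9  0.2 -0.8  0.8]
 [-0.2  0.6 -0.2 -0.3  2. ]]
bar left [[0.4895 0.0117 0.125 ]] hinge [[0.6755 0.0591 0.125 ]]
```

```bash
python3 -m pendant '[[[20,45,5,7,45],[20,45,5,7,45],[20,45,5,7,45],[20,45,5,7,45],[20,45,5,7,45],[20,45,5,7,45],[20,45,5,7,45],[20,45,0,7,45]]]'; python3 -m pendant '[[[20,45,0,7,45],[20,45,0,7,45],[20,45,0,7,45],[30,39,0,2,45],[0,0,0,0,45],[0,0,0,0,45]]]'
python3 - <<'E'
from h import *
o=monitor.get_obs();m=R.from_quat(np.array(o["eef_rot"])[[1,2,3,0]]).as_matrix();print(o["time_s"],o["eef_pos"],m.round(3),np.degrees(np.arctan2(m[1,1],m[0,1])),o["wrist_force"],o["opening"])
c,_=look("wrist",["bar_left"]);save(c,"w1.png")
look("top",["bar_left","bar_right","flap_left"])
E
```

```text
time_s: 2.4
eef_pos: [0.4019, -0.1608, 0.2392]
eef_rot: [0.001, 0.76, 0.65, 0.0]
wrist_force: [0.1, 0.0, -0.4]
opening: 0.525
time_s: 3.15
eef_pos: [0.4908, 0.0119, 0.2383]
eef_rot: [-0.0, 0.617, 0.787, -0.0]
wrist_force: [0.5, -0.4, 0.1]
opening: 0.528
3.15 [0.49082727 0.01192542 0.23827684] [[-0.239  0.971 -0.001]
 [ 0.971  0.239 -0.   ]
 [-0.    -0.001 -1.   ]] 13.826688908569881 [ 0.5008175  -0.39091318  0.07008219] 0.5276665292673949
wrist tip_of bar_left [0.4953 0.0054 0.1252] conf 0.75 px 324 233
top tip_of bar_right [ 0.5375 -0.1828  0.1245] conf 0.69 px 402 273
top tip_of flap_left [0.678  0.0602 0.1234] conf 0.58 px 293 208
```

View pics/w1.png

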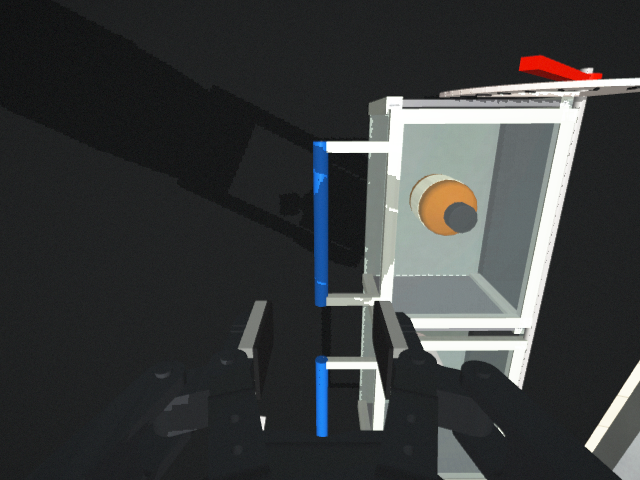

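Wrist view: the blue bar is upright at column 321, rows 142–305, midway between the fingers (inner edges about 272 and 375). The amber bottle is under this flap. I'll go down and close.

```bash
python3 -m pendant '[[[1,-2,-40,0,45],[0,0,-40,0,45],[0,0,-30,0,45],[0,0,-17,0,45],[0,0,0,0,45],[0,0,0,0,45]]]'; python3 -m pendant '[[[0,0,0,0,5],[0,0,0,0,5],[0,0,0,0,5],[0,0,0,0,5],[0,0,0,0,5]]]'
python3 - <<'E'
from h import *
c=imaging.camera("wrist");save(c,"w2.png")
v=np.load("v.npy");o=monitor.get_obs();p=np.array(o["eef_pos"]);print(ctrl.tcp_to_grasp,o["opening"])
w=.246;X=np.array([np.cos(w),np.sin(w)])
for th in np.linspace(0,.78,9):
    d=.192*(1-np.cos(th)); print(th.round(3),(1000*np.r_[X*d,.192*np.sin(th)]).round(1))
E
```

```text
time_s: 4.2
eef_pos: [0.4932, 0.0097, 0.1128]
eef_rot: [0.001, 0.617, 0.787, 0.0]
wrist_force: [0.3, 1.0, 0.7]
opening: 0.528
time_s: 4.82
eef_pos: [0.4922, 0.01, 0.1115]
eef_rot: [-0.0, 0.617, 0.787, -0.0]
wrist_force: [-0.4, -0.7, 0.2]
opening: 0.054
0.0187 0.05817772460555865
0.0 [0. 0. 0.]
0.098 [ 0.9  0.2 18.7]
0.195 [ 3.5  0.9 37.2]
0.292 [ 7.9  2.  55.4]
0.39 [14.   3.5 73. ]
0.488 [21.7  5.4 89.9]
0.585 [ 31.    7.8 106. ]
0.682 [ 41.7  10.5 121.1]
0.78 [ 53.8  13.5 135. ]
```

View pics/w2.png

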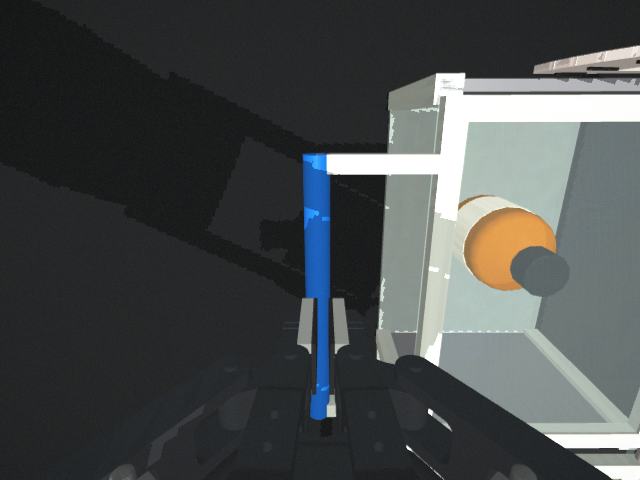

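The bar shows between the finger tips (column ~322), but the opening reads 5 mm, which is what I commanded and less than the 12 mm bar. It may not be gripped, so I'm testing with a full close.

```bash
python3 -m pendant '[[[0,0,0,0,0],[0,0,0,0,0],[0,0,0,0,0]]]'
python3 - <<'E'
from h import *
c=imaging.camera("scene");cv2.imwrite("pics/s2.png",cv2.resize(c["img"][150:300,200:400,::-1],None,fx=4,fy=4,interpolation=cv2.INTER_CUBIC))
look("wrist",["bar_left"])
c=imaging.camera("wrist");print(c["vfov"],np.round(c["origin"],4),rot(c).round(3).tolist())
E
```

```text
time_s: 5.25
eef_pos: [0.4922, 0.01, 0.1115]
eef_rot: [-0.0, 0.617, 0.787, -0.0]
wrist_force: [-0.1, 0.6, -0.4]
opening: -0.001
wrist tip_of bar_left [0.4917 0.0074 0.1215] conf 0.83 px 318 299
67.9746612399586 [0.4735 0.0915 0.2815] [[0.971, 0.224, 0.079], [0.238, -0.917, -0.32], [0.0, 0.33, -0.944]]
```

View pics/s2.png

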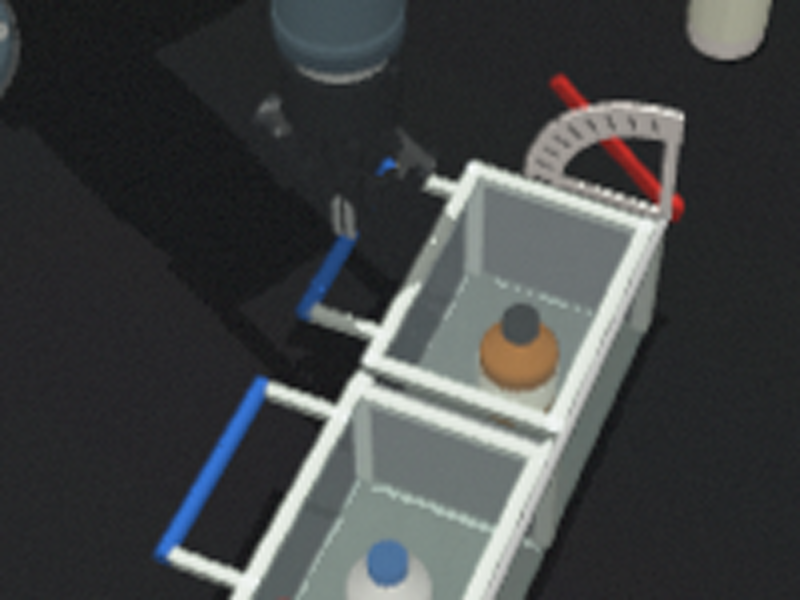

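Run:
```python
from fit import *
c=imaging.camera("wrist");im=c["img"][:,:,::-1].copy();print(c["cx"],c["cy"],[a for a in dir(ctrl) if a[0]!="_"])
o=monitor.get_obs();m=R.from_quat(np.array(o["eef_rot"])[[1,2,3,0]]).as_matrix();p=np.array(o["eef_pos"])
for k,col in((0,(0,255,0)),(-.01,(255,255,0)),(-.02,(0,255,255)),(-.03,(255,0,255)),(-.04,(255,255,255))):
    q=proj(c,[p+m@[s*.011,0,k] for s in(-1,1)]); print(k,q.round())
    cv2.line(im,*[tuple(int(t) for t in a) for a in q],col,1)
cv2.imwrite("pics/w3.png",cv2.resize(im[200:400,220:420],None,fx=3,fy=3))
```

```text
322.5927984398481 242.32932778031983 ['MotionError', 'tcp_to_grasp']
0 [[320. 304.]
 [320. 266.]]
-0.01 [[320. 314.]
 [320. 274.]]
-0.02 [[320. 324.]
 [320. 283.]]
-0.03 [[320. 336.]
 [320. 293.]]
-0.04 [[320. 350.]
 [320. 305.]]
```

View pics/w3.png

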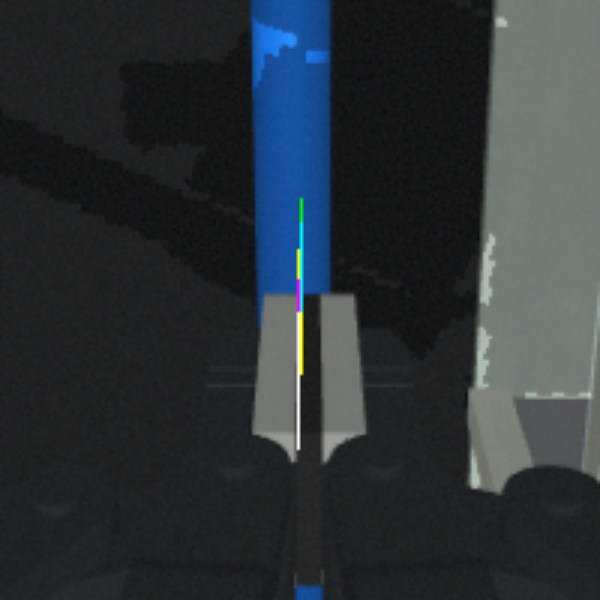

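The tips are shut above the bar: its blue passes beneath them. Their near edge is at row ~298, against 266 expected for the reported TCP, so the real tips are about 30 mm higher than reported. I'll reopen, go down 30 mm and close.

```bash
python3 -m pendant '[[[0,0,0,0,45],[0,0,0,0,45],[0,0,0,0,45],[0,0,-15,0,45],[0,0,-15,0,45],[0,0,0,0,45]]]'; python3 -m pendant '[[[0,0,0,0,5],[0,0,0,0,5],[0,0,0,0,5],[0,0,0,0,5],[0,0,0,0,5]]]'
python3 - <<'E'
from h import *
c=imaging.camera("wrist");cv2.imwrite("pics/w4.png",cv2.resize(c["img"][150:450,150:550,::-1],None,fx=2,fy=2))
E
```

```text
time_s: 6.25
eef_pos: [0.4904, 0.0104, 0.0793]
eef_rot: [-0.002, 0.617, 0.787, -0.001]
wrist_force: [0.2, 1.7, 0.5]
opening: 0.531
time_s: 6.88
eef_pos: [0.4896, 0.0094, 0.0816]
eef_rot: [-0.002, 0.617, 0.787, -0.002]
wrist_force: [-10.9, -3.7, 7.6]
opening: 0.114
```

View pics/w4.png

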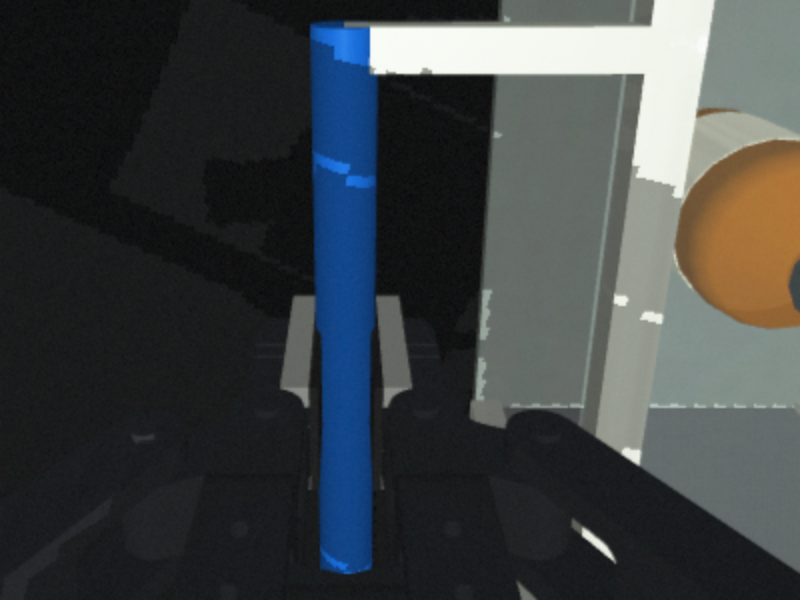

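The bar now stops the fingers, at opening 0.114, and sits between the pads (crop column ~345). I'll swing to about half-way along the arc and check.

```bash
python3 -m pendant '[[[0,0,9,0,5],[1,0,10,0,5],[1,0,9,0,5],[2,1,9,0,5],[2,0,9,0,5],[2,1,9,0,5],[3,1,9,0,5],[3,1,9,0,5]]]'
python3 - <<'E'
from h import *
look("top",["bar_left","bar_right"]);look("scene",["bar_left"])
o=monitor.get_obs();print(o["eef_pos"],o["wrist_force"],o["opening"])
E
```

```text
time_s: 7.92
eef_pos: [0.5022, 0.0127, 0.1534]
eef_rot: [-0.003, 0.617, 0.787, -0.004]
wrist_force: [-12.7, -8.2, 2.4]
opening: 0.117
top tip_of bar_right [ 0.5382 -0.1813  0.1277] conf 0.75 px 402 273
scene tip_of bar_left [0.5009 0.0169 0.1979] conf 0.91 px 290 193
[0.50227911 0.01262109 0.15374518] [-14.08222855  -6.75003338   4.52861724] 0.11927673548229317
```

```bash
python3 -m pendant '[[[2,1,8,0,5],[3,1,7,0,5],[4,1,7,0,5],[4,1,7,0,5],[4,0,7,0,5],[0,0,0,0,5]]]'
python3 - <<'E'
from h import *
c,_=look("scene",["bar_left","flap_left"]);look("top",["bar_left"]);
cv2.imwrite("pics/s4.png",cv2.resize(c["img"][130:280,220:420,::-1],None,fx=4,fy=4,interpolation=cv2.INTER_CUBIC))
E
```

```text
time_s: 8.93
eef_pos: [0.5206, 0.0171, 0.191]
eef_rot: [-0.002, 0.617, 0.787, -0.003]
wrist_force: [-13.1, -4.0, 6.1]
opening: 0.116
scene tip_of bar_left [0.5203 0.0167 0.2294] conf 0.67 px 296 188
scene tip_of bar_left [ 0.6676 -0.2681  0.2178] conf 0.65 px 269 302
scene tip_of flap_left [0.6773 0.0608 0.1252] conf 0.78 px 354 231
top tip_of bar_left [0.5393 0.4471 0.0038] conf 0.45 px 135 270
```

View pics/s4.png

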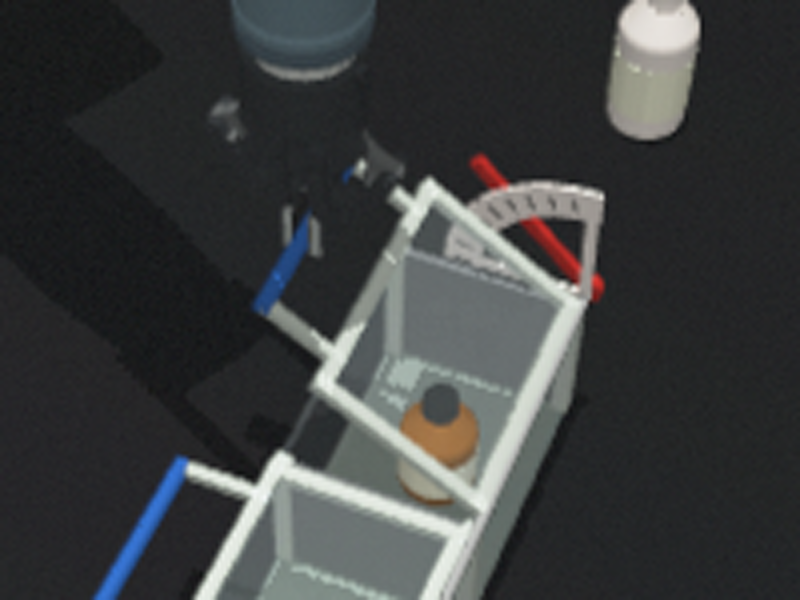

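Scene crop: the flap is up, its left edge runs (430,185)–(580,300), not yet parallel to the pointer at (480,160)–(598,292). Gripper is clear of the flap and the amber bottle is undisturbed. I'll continue to the mark.

```bash
python3 -m pendant '[[[5,1,7,0,5],[5,2,7,0,5],[6,1,7,0,5],[6,2,6,0,5],[0,0,0,0,5],[0,0,0,0,5]]]'
cat > chk.py <<'E'
from fit import *
import pickle
v=np.load("v.npy")
cs={n:imaging.camera(n) for n in("scene","top")};pickle.dump(cs,open("c1.pkl","wb"))
th={}
for n,c in cs.items():
    g=proj(c,cab(v,[.07-.192*np.cos(v[3]),.1,.125+.192*np.sin(v[3])]))[0]
    B=mask(c,"b",g,35)
    # bar: blue px to projected bar line, angle only
    def rb(t):
        q=proj(c,cab(v,[[.07-.192*np.cos(t[0]),.1+s*.07,.125+.192*np.sin(t[0])] for s in(-1,1)]));d=(q[1]-q[0])/np.hypot(*(q[1]-q[0]))
        return (B-q[0])@[-d[1],d[0]]
    A=mask(c,"r",proj(c,cab(v,arm(1,v[3],.08,v[5])))[0])
    def ra(t):
        q=proj(c,cab(v,[arm(1,t[0],.126,v[5]),arm(1,t[0],.0,v[5])]));d=(q[0]-q[1])/np.hypot(*(q[0]-q[1]))
        return (A-q[1])@[-d[1],d[0]]
    for nm,f in(("bar",rb),("ptr",ra)):
        s=least_squares(f,[.75],loss="soft_l1"); print(n,nm,s.x.round(4),"rms px",np.sqrt(np.mean(s.fun**2)).round(2),len(s.fun))
o=monitor.get_obs();p=o["eef_pos"];print(p,o["wrist_force"],o["opening"])
print("fk th",np.arcsin((p[2]-.0816)/.192),np.arccos(1-np.hypot(p[0]-.4896,p[1]-.0094)/.192))
c=cs["scene"];im=c["img"][:,:,::-1].copy()
im=cv2.resize(im[120:270,230:430],None,fx=4,fy=4,interpolation=cv2.INTER_CUBIC)
for lat in(.193,.007):   # flap side edges predicted at pointer angle
    q=(proj(c,cab(v,[arm(1,v[3],r,lat) for r in(0,.14,.192)]))-[230,120])*4+2
    for a,b in zip(q,q[1:]): cv2.line(im,tuple(int(t) for t in a),tuple(int(t) for t in b),(0,255,0),1)
import sys;cv2.imwrite("pics/"+sys.argv[1],im)
E
python3 chk.py s5.png
```

```text
time_s: 9.93
eef_pos: [0.5417, 0.0223, 0.2188]
eef_rot: [-0.002, 0.617, 0.787, -0.004]
wrist_force: [-18.7, -6.4, 13.8]
opening: 0.109
scene bar [0.7561] rms px 1.44 127
scene ptr [0.7935] rms px 1.33 132
top bar [0.7754] rms px 1.51 75
top ptr [0.918] rms px 0.92 39
[0.54166266 0.02232294 0.21872672] [-17.6264588   -6.59705586  14.23549605] 0.11449959429256776
fk th 0.7954828629296642 0.7661121324679208
```

View pics/s5.png

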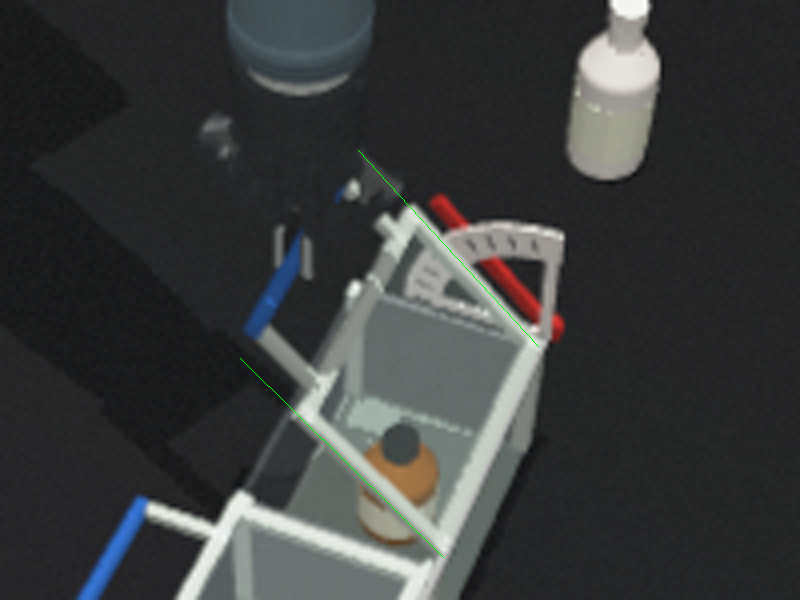

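```bash
cat > dirs.py <<'E'
from fit import *
import pickle,sys
v=np.load("v.npy");c=pickle.load(open("c1.pkl","rb"))["scene"]
g=cv2.cvtColor(c["img"],cv2.COLOR_RGB2GRAY).astype(np.float32)
hsv=c["img"].astype(np.float32);red=np.clip(hsv[:,:,0]-np.maximum(hsv[:,:,1],hsv[:,:,2]),0,None)
def strip(img,lat,t0,r0,r1,w=5,mode="cen"):
    def line(t): return proj(c,cab(v,[arm(1,t,r,lat) for r in np.linspace(r0,r1,40)]))
    L=line(t0);d=L[-1]-L[0];d/=np.hypot(*d);nrm=np.array([-d[1],d[0]])
    k=np.arange(-w,w+.01,.25);P=(L[:,None]+k[None,:,None]*nrm).astype(np.float32)
    I=cv2.remap(img,P[...,0],P[...,1],cv2.INTER_LINEAR)
    I=np.clip(I-I.min(1,keepdims=True)-.4*np.ptp(I,axis=1)[:,None],0,None)
    off=(I*k).sum(1)/I.sum(1);M=L+off[:,None]*nrm
    f=lambda p:((line(p[0])+p[1]*nrm-M)@nrm)
    s=least_squares(f,[t0,0.],loss="soft_l1",f_scale=.3,x_scale=[.1,1]);return s.x.round(4),np.std(s.fun).round(2),off[::8].round(1)
for t0 in(.74,.78):
    print("ptr",strip(red,v[5],t0,.02,.12))
    for lat in(.189,.011): print("flap",lat,strip(g,lat,t0,.03,.12,4))
E
python3 dirs.py
```

```text
ptr (array([0.7965, 0.2218]), np.float64(0.52), array([0.6, 0.8, 1.1, 1.5, 1.7]))
flap 0.189 (array([ 0.8312, -0.8086]), np.float64(0.47), array([ 0.2, -0.7,  0.9,  1.6,  1.9]))
flap 0.011 (array([0.7698, 1.1484]), np.float64(0.19), array([1.6, 1.5, 1.7, 1.7, 2. ]))
ptr (array([0.7968, 0.2283]), np.float64(0.5), array([0.4, 0.3, 0.5, 1.1, 0.7]))
flap 0.189 (array([ 0.8258, -0.7185]), np.float64(0.42), array([-0. , -1. ,  0.2,  0.7,  0.6]))
flap 0.011 (array([0.7719, 1.116 ]), np.float64(0.18), array([1.3, 1. , 1.1, 0.9, 1. ]))
```

Same-camera estimates put the flap at about 0.77 and the pointer at about 0.79. The force on the tool is purely radial, so I'll nudge about 0.02 rad up while easing it.

```bash
python3 -m pendant '[[[0,0,2,0,5],[1,0,3,0,5],[0,0,0,0,5],[0,0,0,0,5],[0,0,0,0,5]]]'; python3 chk.py s6.png; python3 dirs.py
python3 - <<'E'
from h import *
look("scene",["bar_left","tip_left"]);look("top",["tip_left","bar_left"])
E
```

```text
time_s: 10.65
eef_pos: [0.5454, 0.0233, 0.2229]
eef_rot: [-0.0, 0.617, 0.787, -0.001]
wrist_force: [-6.2, -2.5, 3.1]
opening: 0.111
scene bar [0.7835] rms px 1.5 131
scene ptr [0.7923] rms px 1.36 132
top bar [0.8009] rms px 1.59 76
top ptr [0.9571] rms px 0.84 26
[0.54535514 0.02330951 0.22291072] [-5.45926822 -3.70064484  3.02551494] 0.11608243428490621
fk th 0.827132775340458 0.7944064395168807
ptr (array([0.7986, 0.219 ]), np.float64(0.5), array([0.6, 0.8, 1.1, 1.6, 1.7]))
flap 0.189 (array([ 0.8631, -0.9297]), np.float64(0.48), array([ 0.4, -0.5,  1.3,  2.4,  2.7]))
flap 0.011 (array([0.7933, 1.1584]), np.float64(0.24), array([2. , 1.7, 2.1, 2.3, 2.5]))
ptr (array([0.7987, 0.2294]), np.float64(0.53), array([0.4, 0.3, 0.5, 1.1, 0.7]))
flap 0.189 (array([ 0.8588, -0.888 ]), np.float64(0.47), array([ 0.2, -0.8,  0.5,  1.5,  1.6]))
flap 0.011 (array([0.7985, 1.1073]), np.float64(0.26), array([1.7, 1.4, 1.5, 1.5, 1.6]))
scene tip_of bar_left [0.5436 0.026  0.264 ] conf 0.64 px 305 181
scene tip_of tip_left [0.5618 0.145  0.2152] conf 0.65 px 338 170
```

View pics/s6.png

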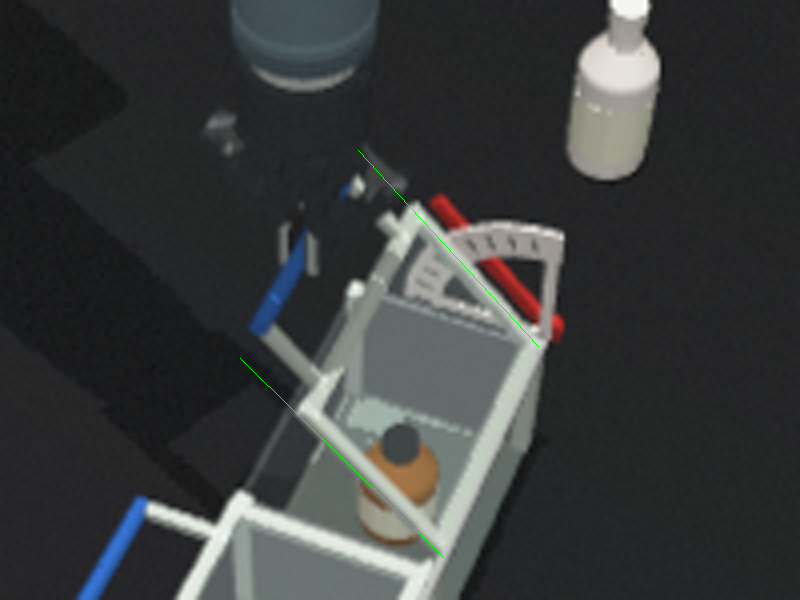

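The flap edge is now parallel to the pointer in the scene view, and the amber bottle, the other flap and the tall bottle haven't moved. Flap and pointer angles agree within about 0.01 rad, so I'm handing in.

```bash
python3 -c "
from h import *
o=monitor.get_obs();print(o['time_s'],o['wrist_force'],o['opening']);print(order.hand_in())"
```

```text
11.05 [-6.31596249 -3.49273402  2.75662731] 0.11332338647170115
the job is handed in; nothing more can be done
None
```

The left flap, over the amber bottle, is up in line with its red pointer and still held by its blue bar. I handed the job in at 11.05 s.

**First grasp missed:** the fingers shut above the bar without touching it. The wrist picture put the real finger tips about 30 mm higher than the reported TCP. I reopened, went down 30 mm and gripped the bar. The fingers then stopped on it at an opening of about 0.11. That is roughly 10 mm, a little under the bar's 12 mm.

**Last checks:**

| Measurement | Flap (rad) | Pointer (rad) |
|---|---|---|
| Scene camera, edge or arm direction | 0.793–0.799 | 0.799 |
| Scene camera, bar or arm position | 0.784 | 0.792 |
| Top camera | 0.801 | 0.957 (not used) |
| First fit over both cameras | – | 0.781 |
| Arm position (height / horizontal travel) | 0.827 / 0.794 | – |

- **Disagreements:** I left out the top-camera pointer value, because few red pixels showed there. The flap's left edge read about 0.86; I left that out too, because the white quadrant behind it confuses the fit. The arm's height reading is about 0.03 above the camera values.
- **Forces:** the wrist force at hand-in was about 8 N.
- **Other things:** in the last picture the amber bottle and tall bottle stand where they were, and what shows of the other flap is shut. The white bottle, tub, spatula and right pointer were outside that crop, and I did not check them again at the end.

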